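# Clamp a stamp block in the jig and wedge the bar fast

### The job

The wooden stamp block lies loose in the plywood clamping jig. Push the sliding bar forward by its knob until the block sits square and snug between the bar and the end stop; only then slide the thumb wedge forward along its ramp with firm thumb pressure until it jams the bar fast, without forcing it or crushing the block. Let go of everything and leave the other things on the table alone.

Things in the scene. Friction and masses are not known exactly. Their poses are not given: they have to be found in the camera images.
- jig: clamping jig, fixed: plywood board 350 x 200 x 18 mm. Its own +x is 'forward' (the way the bar closes and the wedge tightens), z up. Origin at table height on the bar's centre line; the board spans x -190 to +160, y -105 to +95 mm. The end stop, a wooden strip on the board, 100 mm wide and 30 high, has its face at x = +130 mm
- ramp (a point): nominal middle of the ramp face (jig x -83, y +40 mm), on the +y side of the bar: wood, 120 mm long, sloping 1:10 towards the bar going forward, springy (25 N per mm across), under an aluminium cover whose top is 46 mm above the table. The ramp is set up to 2.5 mm off nominal across the bar; this is not in the reading, so the jam must be felt
- bar (a joint): travel (m) of the aluminium sliding bar along the jig's +x: 0 is drawn back, about 0.060 is closed on the block seated at the end stop, 0.075 the end of travel. Moving it takes about 3 N. It starts between 0 and 0.02
- bar_knob (a point): middle of the bar's round black knob grip, 18 mm across, 26 high, top 72 mm above the table, on the middle of the crosshead (20 mm in x, 80 in y, top 40 mm above the table); the crosshead's front face is 10 mm ahead of the knob's axis. The rod behind it, 20 mm wide and high, runs along the jig's x axis. Push it home gently: 6 to 12 N felt is snug, 40 N would crush the block
- wedge_tab (a point): middle of the square upright thumb tab, 14 x 14 mm, 30 high (top 68 mm above the table), on the middle of the wooden wedge. The wedge is 80 mm long, 20 high (top 38 mm above the table), 26 wide at the nose (towards jig +x), 34 at the tail, straight side along the bar, low-friction strips below and on top. It lies loose in the lane between bar and ramp
- wedge: the same wedge, 0.06 to 0.13 kg; origin on its underside 35 mm below the tab's middle. It slides freely until it meets bar and ramp, 10 to 75 mm farther forward; then the push needed grows by 2.5 to 4 N per mm. About 17 N (14 to 20) of push on the tab jams it firmly and it stays by friction; under 10 N is too loose, over 25 N forces it. A grip that bears down or sideways adds drag
- block_centre (a point): centre of the stamp block, pale wood on a thin rubber sole, 60 mm along x, 70 along y, 24 high, about 0.12 kg, lying loose on the board between crosshead and end stop, a little turned; seated, its centre is at x = +100 mm in the jig's frame
- block: the same stamp block; origin at the centre of its underside, on the board
- ink_tin: round steel ink tin, 40 mm across, 18 high, standing on the jig's board; bystander, origin under its centre
- tape_roll: roll of paper tape, 52 mm across, 15 high, lying on the jig's board; bystander, origin under its centre
- bone_folder: flat white paper-folding blade, 150 x 22 x 5 mm, beside the jig; bystander
- glue: white glue bottle, 36 mm across, 110 high; bystander
- tumbler: lavender drinking tumbler, 80 mm across, 165 high; bystander
- brush: glue brush lying flat on the table, about 200 mm long; bystander
- spare_block: spare wooden block, 50 x 70 x 24 mm, on the table away from the jig; bystander, stays where it is
Mind the look-alikes: they are no part of the job. Leave any purple look-alike of the wedge alone.

How it is judged:
By the outcome, as a careful person would: the job done as asked, in the order asked, and still so for the second after the job is handed in, with the robot touching nothing.
It also fails if it takes over 72 s, if anything falls off the work surface, if the arm or the gripper's body presses on something with over 40 N, if the wrist force passes 120 N, or if a joint passes its speed limit or range.

### The arm

A 6-joint arm with a two-finger parallel gripper is mounted at the origin on the work surface. World frame = base frame: x ahead of the robot, y to its left, z up, the work surface at z = 0. Lengths are in m, angles in rad, forces in N, time in s.
With the tool pointing down it reaches from about 0.375 to 0.9 m from the base axis. Payload 3.1 kg.
Tool frame: the origin (TCP) lies at the centre of the arm's flange, where the gripper is bolted on; the fingertips stand 173 mm ahead of it and the grasp point (between the pads) lies 155 mm ahead of it; z points along the fingers, x is the direction in which the jaws open and shut, and the axes are right-handed (so a half turn about z gives the same grasp; the last joint's range is limited). The gripper opens to 85 mm and grips with 20 to 120 N. Pads are 22 mm wide; open, the fingers measure 114 mm over their backs; the gripper's body (76 mm by 85 mm) begins 54 mm behind the grasp point. The pads swing forward as they close: fully open they stand 13 mm farther back than shut.
Start: joints at [-1.524, 0.527, 1.433, -0, 1.181, -0.178], TCP at [0.139, -0.609, 0.405] pointing down, gripper open.
Joint ranges: [-3.08, 3.08], [-0.75, 2.2], [0.22, 2.44], [-1.43, 4.57], [0, 2.65], [-2.85, 2.85]. Speed limits (rad/s): [2.79, 2.79, 3.14, 3.14, 3.14, 3.14].

### API

Orientations are given as a unit quaternion [x, y, z, w].
In Python, from station import manip gives the robot as it stands.
- The arm moves only by the shell command python3 -m jog 'ROWS' [OPENING] [FORCE]. ROWS is JSON, a list that holds one entry, the list of rows, each a list of 4 numbers: the shift along the world's x, y, z in mm, then the turn about the world's z in degrees. A call has exactly 8 rows; each row shifts and turns the commanded pose from where the row before left it; what a row does not reach is not made up. A row lasts 1/8 s, in which the tool goes at most 62.5 mm and 10.7 degrees, less where a joint would pass 70% of its speed; a pose out of reach is approached as far as the arm can. A call is refused whole if a number of a shift passes 62.5 or a number of a turn 10.7, either way. A call with a gripper value outside its range is refused whole. OPENING is the opening in per cent of the stroke, from 0 (shut) to 100 (fully open), set as the call begins (- or left out, the last holds). The fingers move at their own pace and stop on an object; FORCE is the grip in N (left out, the last holds). Time passes only in rows, so rows that do not move let the fingers close, or fill a call up. It gives the time, the measured TCP pose, the force and the opening at its end, in the units of the state.
- manip.sense(): the state, without advancing time (a new reading comes with each control period).
- manip.snapshot(name): name is "side" or "top" or "wrist"; returns the picture (480x640x3 uint8, red, green, blue); there is no depth.
- manip.camera_info(name): a dict with "fx", "fy", "cx", "cy" (pixels), "R" (3x3) and "t" (3): a world point X has camera coordinates R X + t. Camera axes: x right, y down, z forward; pixel columns grow to the right and rows downward; lengths in m; the calibration is good to about 2 mm. The wrist camera is an equidistant fisheye: a pixel r from the principal point sees the ray r / f radians off the axis. A picture is of the moment at which its call begins: read the wrist's pose just before it. camera_info takes no time and is no camera call; for the wrist camera it gives the pose at the moment of the call.
- manip.sign_off(): hands the job in, once; it reports no verdict.
The state is a dict: "t": time; "q": joint angles; "qd": joint speeds; "tau": joint torques, N m; "tcp_pos": TCP position; "tool_rot": TCP orientation; "force": force on the tool from outside, world axes, zero at the start; "ft_torque": the same for the moment, N m; "finger_gap": opening from 0.0 (shut) to 1.0 (fully open).
Only numpy, scipy, OpenCV 4.12 (cv2) and the standard library are available. Lean on these libraries where they do the work, as an engineer would, in place of code of your own. Each camera call takes 0.05 s, during which the arm holds its last target. There are 200 camera calls.

## Working session

There is one attempt and no reset: what is moved stays moved. The work goes in short steps, Python scripts to look and compute and a shell command to move; the robot and the scene stay as the last step left them, time stands still between calls to the robot, and variables do not carry over. Pictures are saved under pics/ and viewed, about 8 in all and at most 12, crops included, and the job is handed in when it is done.

```bash
ls; mkdir -p pics; python3 - <<'E'
from station import manip
import cv2
s=manip.sense();print(s)
for n in("top","side"):
    c=manip.camera_info(n);print(n,{k:(v if not hasattr(v,'round') else v) for k,v in c.items()})
    cv2.imwrite(f"pics/{n}0.png",cv2.cvtColor(manip.snapshot(n),cv2.COLOR_RGB2BGR))
E
```

```text
pics
{'t': 0.0, 'q': array([-1.52445360e+00,  5.28463195e-01,  1.43390441e+00,  3.18706551e-05,
        1.18140560e+00, -1.78454400e-01]), 'qd': array([-0.00030517,  0.00066218,  0.00061723,  0.0005707 ,  0.00047465,
       -0.00061228]), 'tau': array([ 2.96210537e-04, -4.42349946e+01, -1.78027225e+01, -1.95611792e-04,
        8.42149981e-03, -5.75095044e-06]), 'tcp_pos': array([ 0.13936169, -0.60890955,  0.40373437]), 'tool_rot': array([ 7.81951187e-01, -6.23338714e-01, -7.07286823e-04, -8.29857235e-04]), 'force': array([ 0.519876  , -0.31064891,  0.01633295]), 'ft_torque': array([-0.02863497, -0.03316622, -0.00332047]), 'finger_gap': 0.99980458297606}
top {'fx': 472.34980748087145, 'fy': 472.34980748087145, 'cx': 326.91781037763184, 'cy': 240.82366860024317, 'R': array([[ 1.02940806e-02, -9.99944260e-01,  2.34694385e-03],
       [-9.84117995e-01, -1.05470609e-02, -1.77201952e-01],
       [ 1.77216828e-01, -4.85538496e-04, -9.84171713e-01]]), 't': array([-0.00666928,  0.52304778,  1.2013046 ])}
side {'fx': 468.525944173239, 'fy': 468.525944173239, 'cx': 320.7892766795585, 'cy': 241.67545416344478, 'R': array([[ 0.97782827, -0.20937464, -0.00375907],
       [-0.14964978, -0.68611743, -0.71193245],
       [ 0.14648144,  0.69671022, -0.70223789]]), 't': array([-0.52058725,  0.12069231,  1.04390368])}
```

View pics/top0.png

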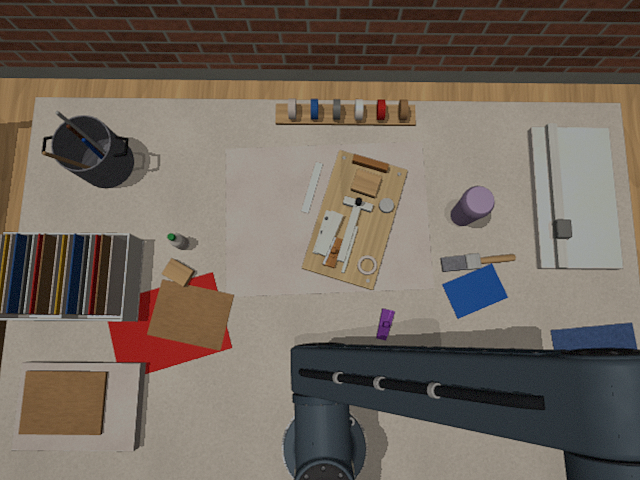

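View pics/side0.png

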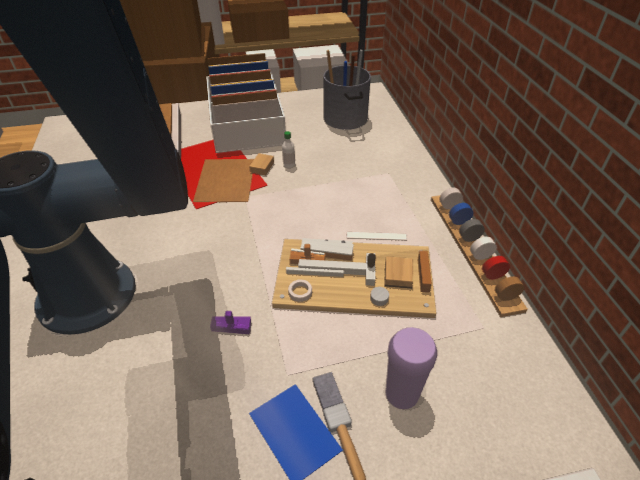

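The top view shows the jig at about (302–408, 150–290), with forward pointing up and to the right. The knob is near (358,202), the wooden wedge in the lane near (332,250), and the purple look-alike on the table at (385,323), which I'll leave alone. I'll enlarge the jig area and measure it.

```bash
cat > h.py <<'E'
import numpy as np, cv2
from station import manip
def ray(c,u,v):
    d=np.array([(u-c["cx"])/c["fx"],(v-c["cy"])/c["fy"],1.])
    return -c["R"].T@c["t"], c["R"].T@d
def onplane(c,u,v,z):
    o,d=ray(c,u,v); return o+d*(z-o[2])/d[2]
def proj(c,X):
    p=c["R"]@np.asarray(X)+c["t"]; return [c["fx"]*p[0]/p[2]+c["cx"],c["fy"]*p[1]/p[2]+c["cy"]]
E
python3 - <<'E'
from h import *
c=manip.camera_info("top");im=cv2.imread("pics/top0.png")
# board mask: saturated wood, inside the mat
hsv=cv2.cvtColor(im,cv2.COLOR_BGR2HSV)
m=cv2.inRange(hsv,(8,70,60),(30,255,255));m2=np.zeros_like(m);m2[142:298,292:418]=m[142:298,292:418]
m2=cv2.morphologyEx(m2,cv2.MORPH_CLOSE,np.ones((5,5)))
k=max(cv2.findContours(m2,0,2)[0],key=cv2.contourArea)
r=cv2.minAreaRect(cv2.convexHull(k));b=cv2.boxPoints(r);print(r,b)
for p in b: print(p,onplane(c,*p,.018).round(4))
cs=manip.camera_info("side");si=cv2.imread("pics/side0.png")
a=cv2.resize(im[140:300,290:420],None,fx=3.7,fy=3.7,interpolation=cv2.INTER_CUBIC)
d=cv2.resize(si[225:325,265:445],None,fx=3,fy=3,interpolation=cv2.INTER_CUBIC)
W=np.zeros((592,800,3),np.uint8)
a=cv2.resize(im[145:295,295:415],None,fx=3.2,fy=3.2,interpolation=cv2.INTER_CUBIC)
d=cv2.resize(si[230:320,265:445],None,fx=2.3,fy=2.3,interpolation=cv2.INTER_CUBIC)
W[:a.shape[0],:a.shape[1]]=a;W[:d.shape[0],386:386+d.shape[1]]=d
cv2.imwrite("pics/crop1.png",W[:482])
E
```

```text
((354.95245361328125, 218.94203186035156), (74.74534606933594, 125.69862365722656), 16.927513122558594) [[300.8997  268.18683]
 [337.49832 147.93425]
 [409.00522 169.69724]
 [372.4066  289.94983]]
[300.8997  268.18683] [0.4531 0.0677 0.018 ]
[337.49832 147.93425] [ 0.7932 -0.0281  0.018 ]
[409.00522 169.69724] [ 0.7316 -0.2274  0.018 ]
[372.4066  289.94983] [ 0.397  -0.1233  0.018 ]
```

View pics/crop1.png

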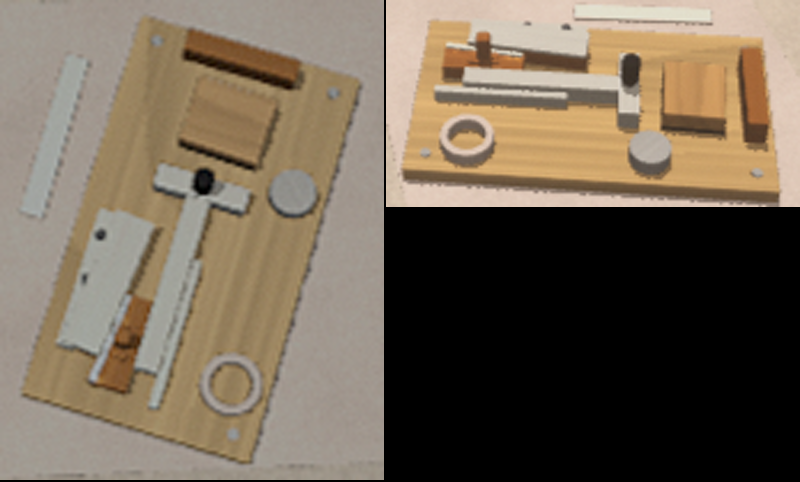

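The crop shows, in full-frame pixels:
- **Top view:** knob at about (358.7,200.5), wedge tab (brown, in the lane) at about (334,251), block at about (366,183), ink tin at about (386,205), tape roll at about (367,265).
- **Side view:** knob at about (371,260), wedge tab at about (307,245).

Two things look like the wedge: the brown one in the lane at (334,251) and the purple one on the table at (385,323). The brown one is the right one because it is wood and lies between bar and ramp.

```bash
python3 - <<'E'
from h import *
c=manip.camera_info("top");s=manip.camera_info("side")
T=lambda x,y:(x/3.2+295,y/3.2+145); S=lambda x,y:((x-386)/2.3+265,y/2.3+230)
# jig pose from 4 board-top corners
J=np.array([[.16,.095],[.16,-.105],[-.19,-.105],[-.19,.095]])
def fit(P):
    a=J-J.mean(0);b=P-P.mean(0)
    th=np.arctan2((a[:,0]*b[:,1]-a[:,1]*b[:,0]).sum(),(a*b).sum())
    R=np.array([[np.cos(th),-np.sin(th)],[np.sin(th),np.cos(th)]]);t=P.mean(0)-R@J.mean(0)
    print("jig",np.degrees(th),t,"res",np.abs(J@R.T+t-P).max());return R,t
Pt=np.array([onplane(c,*T(*p),.018)[:2] for p in[(143,17),(358,76),(250,457),(22,392)]])
Ps=np.array([onplane(s,*S(*p),.018)[:2] for p in[(763,37),(779,191),(403,173),(433,21)]])
fit(Pt);fit(Ps);R,t=fit((Pt+Ps)/2)
for n,pt,ps,z in[("knobmid",(204,180),(630,70),.059),("tabtop",(127,335),(483,35),.068)]:
    for cc,p,l in((c,T(*pt),"top"),(s,S(*ps),"side")):
        X=onplane(cc,*p,z)[:2];print(n,l,X.round(4),"jig",(R.T@(X-t)).round(4))
st=manip.sense();from scipy.spatial.transform import Rotation as Ro
print(Ro.from_quat(st["tool_rot"]).as_matrix().round(3))
E
```

```text
jig -16.192981221367862 [ 0.61036511 -0.07837017] res 0.004304694943025544
jig -16.24039516740821 [ 0.61121792 -0.07772759] res 0.0030471839149517344
jig -16.21678870735818 [ 0.61079151 -0.07804891] res 0.002269259798544143
knobmid top [ 0.6286 -0.0846] jig [ 0.0189 -0.0013]
knobmid side [ 0.6287 -0.0829] jig [0.0185 0.0003]
tabtop top [ 0.4962 -0.0215] jig [-0.1259  0.0223]
tabtop side [ 0.498  -0.0149] jig [-0.1259  0.0291]
[[ 0.223 -0.975 -0.   ]
 [-0.975 -0.223  0.002]
 [-0.002 -0.    -1.   ]]
```

Jig yaw is −16.2° with its origin at (0.611, −0.078). The knob is at jig x ≈ +19 mm and the tab at jig x ≈ −126, y ≈ +26 mm. I'll shut the fingers, line the jaws up with jig y, and come down behind the knob.

```bash
python3 -m jog '[[[28,33,0,-3.6],[28,33,0,-3.6],[28,33,0,-3.6],[28,33,0,-3.6],[28,33,0,-3.6],[28,33,0,-3.6],[28,33,0,-3.6],[28,33,0,-3.9]]]' 0 40; python3 -m jog '[[[29,34,-10,0],[29,34,-20,0],[29,34,-20,0],[29,34,-20,0],[29,34,-20,0],[29,34,-20,0],[29,34,-20,0],[29,33,-14,0]]]'
```

```text
t: 1.1
tcp_pos: [0.364, -0.344, 0.4045]
tool_rot: [-0.599, 0.801, 0.0, 0.0]
force: [0.5, -0.2, 0.3]
finger_gap: -0.001
t: 2.1
tcp_pos: [0.5959, -0.0729, 0.2593]
tool_rot: [-0.6, 0.8, 0.001, -0.001]
force: [1.4, 0.2, 0.8]
finger_gap: -0.0
```

```bash
python3 - <<'E'
from h import *
cv2.imwrite("pics/w1.png",cv2.cvtColor(manip.snapshot("wrist"),cv2.COLOR_RGB2BGR))
s=manip.snapshot("side");cv2.imwrite("pics/s1.png",cv2.cvtColor(cv2.resize(s[180:330,250:450],None,fx=4,fy=4,interpolation=2),cv2.COLOR_RGB2BGR))
print(manip.camera_info("wrist"),manip.sense()["force"])
E
```

```text
{'fx': 371.64829954431775, 'fy': 371.64829954431775, 'cx': 319.68155266094226, 'cy': 234.48249811934508, 'R': array([[-0.27398814, -0.96173252, -0.00103131],
       [-0.92419311,  0.26299655,  0.2769475 ],
       [-0.26607819,  0.07683346, -0.9608845 ]]), 't': array([0.09487852, 0.57479454, 0.40232047])} [-1.43878562 -1.3053658   0.84809507]
```

View pics/w1.png

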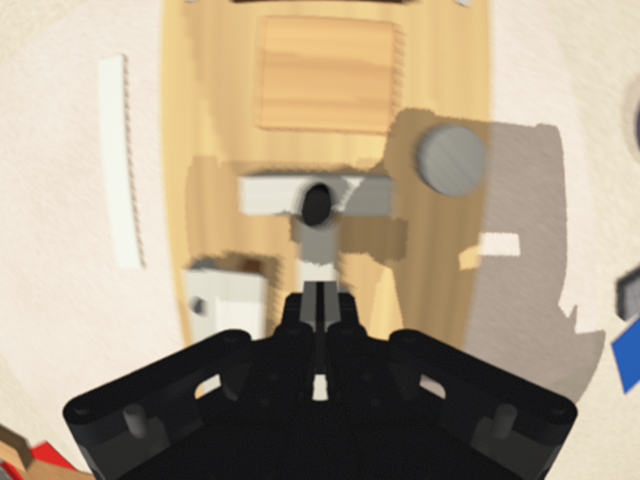

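View pics/s1.png

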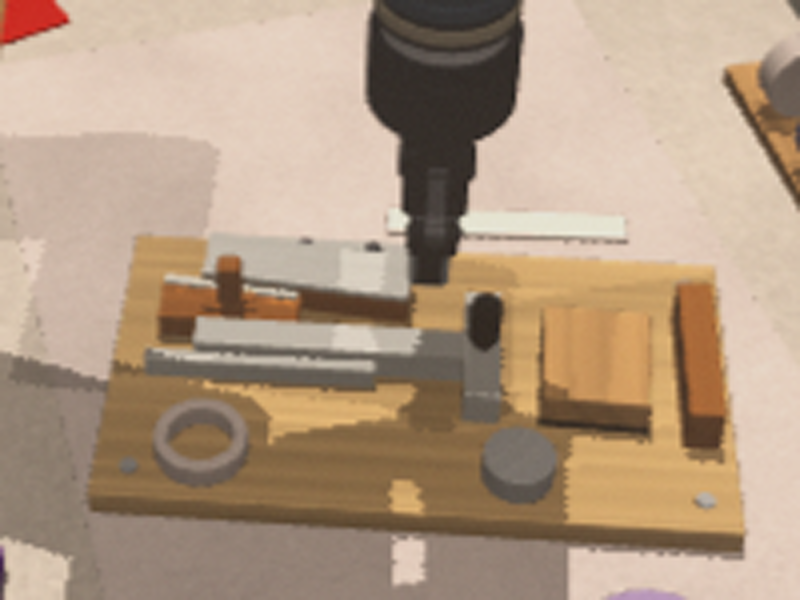

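The fingers are lined up behind the knob: in the wrist view the knob is at (317,205) and the finger line at column 320. The tin is clear of the crosshead's path. I'll go down, then push forward.

```bash
python3 -m jog '[[[0,0,-9,0],[0,0,-9,0],[0,0,-9,0],[0,0,-9,0],[0,0,0,0],[3.8,-1.1,0,0],[3.8,-1.1,0,0],[3.8,-1.1,0,0]]]'; python3 -m jog '[[[2.9,-0.84,0,0],[2.9,-0.84,0,0],[2.9,-0.84,0,0],[2.9,-0.84,0,0],[2.9,-0.84,0,0],[2.9,-0.84,0,0],[2.9,-0.84,0,0],[2.9,-0.84,0,0]]]'
```

```text
t: 3.2
tcp_pos: [0.6073, -0.0776, 0.2251]
tool_rot: [-0.6, 0.8, -0.0, 0.0]
force: [0.4, 0.1, 0.6]
finger_gap: -0.003
t: 4.2
tcp_pos: [0.6301, -0.0843, 0.2246]
tool_rot: [-0.6, 0.8, 0.0, -0.0]
force: [-4.3, 0.5, 1.5]
finger_gap: -0.001
```

```bash
python3 -m jog '[[[1.44,-0.42,0,0],[1.44,-0.42,0,0],[1.44,-0.42,0,0],[1.44,-0.42,0,0],[1.44,-0.42,0,0],[1.44,-0.42,0,0],[1.44,-0.42,0,0],[1.44,-0.42,0,0]]]'; python3 - <<'E'
from h import *
cv2.imwrite("pics/w2.png",cv2.cvtColor(manip.snapshot("wrist"),cv2.COLOR_RGB2BGR))
print(manip.sense()["force"])
E
```

```text
t: 5.2
tcp_pos: [0.6415, -0.0877, 0.2246]
tool_rot: [-0.6, 0.8, -0.0, -0.0]
force: [-4.4, -1.1, -0.1]
finger_gap: -0.001
[-3.7762938   0.30188349  0.9784374 ]
```

View pics/w2.png

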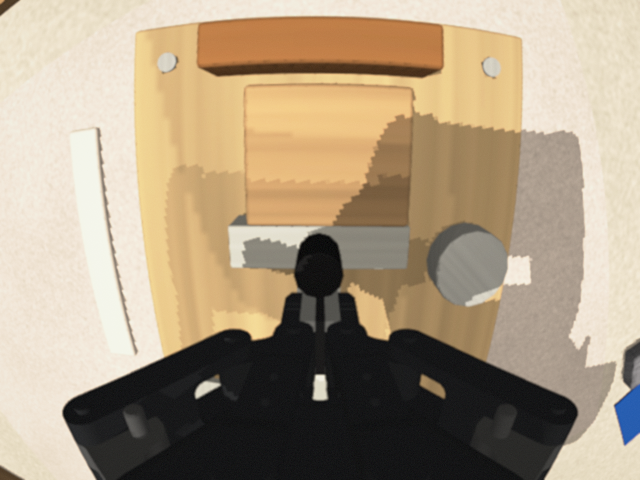

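The crosshead is against the block. A small gap remains between the block (its far edge at row 85) and the stop (base at row 75). I'll creep forward.

```bash
python3 -m jog '[[[0.48,-0.14,0,0],[0.48,-0.14,0,0],[0.48,-0.14,0,0],[0.48,-0.14,0,0],[0.48,-0.14,0,0],[0.48,-0.14,0,0],[0.48,-0.14,0,0],[0.48,-0.14,0,0]]]'
```

```text
t: 6.25
tcp_pos: [0.6453, -0.0888, 0.2247]
tool_rot: [-0.6, 0.8, -0.0, -0.0]
force: [-4.9, -0.4, 1.0]
finger_gap: -0.001
```

```bash
python3 -m jog '[[[0.29,-0.08,0,0],[0.29,-0.08,0,0],[0.29,-0.08,0,0],[0.29,-0.08,0,0],[0.29,-0.08,0,0],[0.29,-0.08,0,0],[0.29,-0.08,0,0],[0.29,-0.08,0,0]]]'
```

```text
t: 7.25
tcp_pos: [0.6476, -0.0894, 0.2247]
tool_rot: [-0.6, 0.8, -0.0, -0.0]
force: [-4.1, -1.6, -0.4]
finger_gap: 0.002
```

```bash
python3 -m jog '[[[0.24,-0.07,0,0],[0.24,-0.07,0,0],[0.24,-0.07,0,0],[0.24,-0.07,0,0],[0.24,-0.07,0,0],[0.24,-0.07,0,0],[0.24,-0.07,0,0],[0.24,-0.07,0,0]]]'
```

```text
t: 8.25
tcp_pos: [0.6489, -0.0898, 0.2247]
tool_rot: [-0.6, 0.8, 0.001, -0.001]
force: [-6.0, -1.1, 1.2]
finger_gap: 0.001
```

```bash
python3 -m jog '[[[0.19,-0.06,0,0],[0.19,-0.06,0,0],[0.19,-0.06,0,0],[0.19,-0.06,0,0],[0,0,0,0],[0,0,0,0],[0,0,0,0],[0,0,0,0]]]'; python3 - <<'E'
from h import *
u=np.array([.9603,-.279])
F=[]
for i in range(3):
    im=manip.snapshot("wrist");s=manip.sense();F.append(s["force"][:2]@u);print(F[-1],s["tcp_pos"].round(5))
cv2.imwrite("pics/w3.png",cv2.cvtColor(im[:300],cv2.COLOR_RGB2BGR))
E
```

```text
t: 9.25
tcp_pos: [0.6492, -0.0898, 0.2247]
tool_rot: [-0.6, 0.8, 0.002, -0.001]
force: [-7.9, -1.4, 1.9]
finger_gap: -0.002
-6.937733923556576 [ 0.64916 -0.08985  0.22469]
-6.217333453827864 [ 0.64916 -0.08987  0.22465]
-5.974682569634226 [ 0.64915 -0.08988  0.22467]
```

```bash
python3 -m jog '[[[0.19,-0.06,0,0],[0.19,-0.06,0,0],[0.19,-0.06,0,0],[0.19,-0.06,0,0],[0,0,0,0],[0,0,0,0],[0,0,0,0],[0,0,0,0]]]'; python3 - <<'E'
from h import *
u=np.array([.9603,-.279])
for i in range(3):
    im=manip.snapshot("wrist");s=manip.sense();print(s["force"][:2]@u,s["tcp_pos"].round(5))
cv2.imwrite("pics/w3.png",cv2.cvtColor(im[:300],cv2.COLOR_RGB2BGR))
E
```

```text
t: 10.4
tcp_pos: [0.6495, -0.09, 0.2247]
tool_rot: [-0.6, 0.8, 0.002, -0.002]
force: [-10.3, -0.7, 3.3]
finger_gap: -0.001
-7.239852847341157 [ 0.64946 -0.08995  0.22466]
-7.759686463689041 [ 0.64946 -0.08992  0.22466]
-8.944045324043058 [ 0.64946 -0.08994  0.22468]
```

View pics/w3.png

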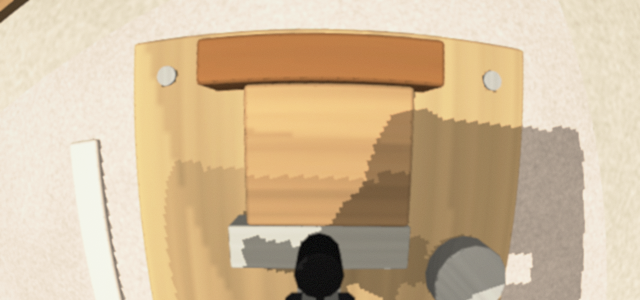

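The block is seated square against the stop, with a felt push of about 8 N. I'll retreat and move to behind the wedge tab.

```bash
python3 -m jog '[[[-4,1.1,0,0],[-4,1.1,0,0],[0,0,18,0],[0,0,18,0],[-45.5,20,0,0],[-45.5,20,0,0],[-45.5,20,0,0],[-45.5,20,0,0]]]'; python3 - <<'E'
from h import *
manip.snapshot("wrist");manip.snapshot("wrist")
s=manip.sense();print(s["force"],s["tcp_pos"])
w=manip.snapshot("wrist");t=manip.snapshot("side")
W=np.zeros((480,800,3),np.uint8);W[:,:440]=w[:,100:540];W[:,440:]=cv2.resize(t[210:330,265:355],(360,480),interpolation=2)
cv2.imwrite("pics/w4.png",cv2.cvtColor(W,cv2.COLOR_RGB2BGR))
E
```

```text
t: 11.55
tcp_pos: [0.4606, -0.0079, 0.2624]
tool_rot: [-0.6, 0.8, -0.002, 0.002]
force: [-0.2, -0.5, 0.7]
finger_gap: -0.001
[ 0.27696918 -0.00974956 -0.10578271] [ 0.4557466  -0.00586867  0.26166982]
```

View pics/w4.png

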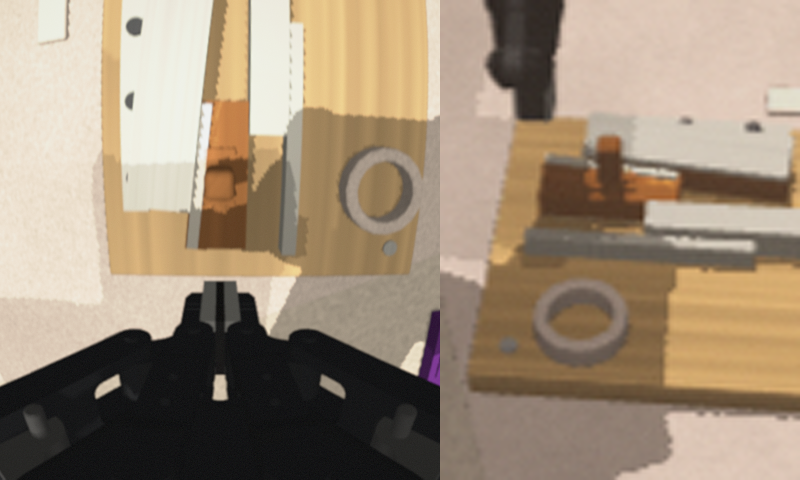

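The tab (at about (320,180) in the full wrist frame) lines up with the fingers at column 320. I'll go down and push forward gently.

```bash
python3 -m jog '[[[0,0,-10,0],[0,0,-10,0],[0,0,-10,0],[0,0,-8,0],[0,0,0,0],[4.8,-1.4,0,0],[4.8,-1.4,0,0],[4.8,-1.4,0,0]]]'; python3 -m jog '[[[1.92,-0.56,0,0],[1.92,-0.56,0,0],[1.92,-0.56,0,0],[1.92,-0.56,0,0],[1.92,-0.56,0,0],[1.92,-0.56,0,0],[1.92,-0.56,0,0],[1.92,-0.56,0,0]]]'
```

```text
t: 12.75
tcp_pos: [0.4761, -0.0126, 0.223]
tool_rot: [-0.6, 0.8, -0.0, 0.0]
force: [-0.7, -1.3, 0.8]
finger_gap: 0.0
t: 13.75
tcp_pos: [0.491, -0.0169, 0.2227]
tool_rot: [-0.6, 0.8, 0.0, -0.0]
force: [-0.9, -0.1, -1.1]
finger_gap: 0.005
```

```bash
python3 -m jog '[[[0.58,-0.17,0,0],[0.58,-0.17,0,0],[0.58,-0.17,0,0],[0.58,-0.17,0,0],[0.58,-0.17,0,0],[0.58,-0.17,0,0],[0.58,-0.17,0,0],[0.58,-0.17,0,0]]]'
```

```text
t: 14.75
tcp_pos: [0.4955, -0.0183, 0.2227]
tool_rot: [-0.6, 0.8, -0.0, 0.0]
force: [-0.5, 0.1, -0.7]
finger_gap: -0.002
```

```bash
python3 -c "
from h import *
manip.snapshot('side');print(manip.sense()['force'])"
```

```text
[ 0.5967795  -0.29678381 -0.26521749]
```

```bash
python3 -m jog '[[[0.58,-0.17,0,0],[0.58,-0.17,0,0],[0.58,-0.17,0,0],[0.58,-0.17,0,0],[0.58,-0.17,0,0],[0.58,-0.17,0,0],[0.58,-0.17,0,0],[0.58,-0.17,0,0]]]'
```

```text
t: 15.8
tcp_pos: [0.5001, -0.0196, 0.2227]
tool_rot: [-0.6, 0.8, 0.0, -0.0]
force: [-0.2, 0.3, -0.0]
finger_gap: -0.003
```

```bash
python3 -m jog '[[[0.58,-0.17,0,0],[0.58,-0.17,0,0],[0.58,-0.17,0,0],[0.58,-0.17,0,0],[0.58,-0.17,0,0],[0.58,-0.17,0,0],[0.58,-0.17,0,0],[0.58,-0.17,0,0]]]'
```

```text
t: 16.8
tcp_pos: [0.5047, -0.021, 0.2227]
tool_rot: [-0.6, 0.8, 0.0, -0.0]
force: [-0.9, 0.7, -0.2]
finger_gap: -0.0
```

```bash
python3 -m jog '[[[0.58,-0.17,0,0],[0.58,-0.17,0,0],[0.58,-0.17,0,0],[0.58,-0.17,0,0],[0.58,-0.17,0,0],[0.58,-0.17,0,0],[0.58,-0.17,0,0],[0.58,-0.17,0,0]]]'; python3 -c "
from h import *
t=manip.snapshot('side');print(manip.sense()['force'])
cv2.imwrite('pics/s5.png',cv2.cvtColor(cv2.resize(t[215:325,265:425],(640,440),interpolation=2),cv2.COLOR_RGB2BGR))"
```

```text
t: 17.8
tcp_pos: [0.5091, -0.0223, 0.2227]
tool_rot: [-0.6, 0.8, 0.0, -0.0]
force: [-2.2, -1.0, 1.2]
finger_gap: 0.0
[-2.0179303  -0.81712785  1.29347607]
```

View pics/s5.png

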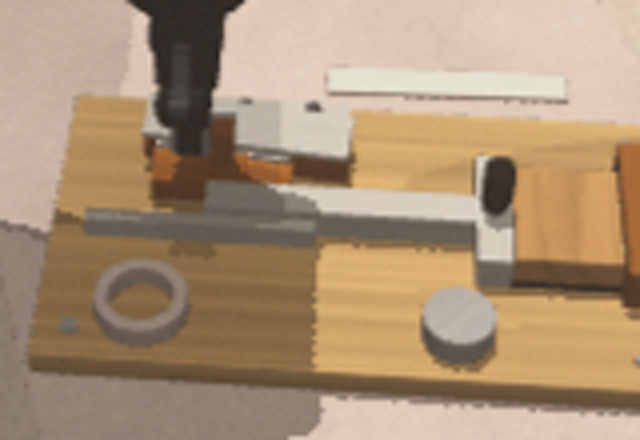

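The wedge is moving with the fingers and contact is just starting (about 2 N). From here I use finer steps.

```bash
python3 -m jog '[[[0.38,-0.11,0,0],[0.38,-0.11,0,0],[0.38,-0.11,0,0],[0.38,-0.11,0,0],[0.38,-0.11,0,0],[0.38,-0.11,0,0],[0.38,-0.11,0,0],[0,0,0,0]]]'
```

```text
t: 18.85
tcp_pos: [0.5113, -0.023, 0.2226]
tool_rot: [-0.6, 0.8, 0.001, -0.001]
force: [-5.5, -0.6, 3.2]
finger_gap: 0.0
```

```bash
python3 -m jog '[[[0.38,-0.11,0,0],[0.38,-0.11,0,0],[0.38,-0.11,0,0],[0.38,-0.11,0,0],[0.38,-0.11,0,0],[0.38,-0.11,0,0],[0.38,-0.11,0,0],[0,0,0,0]]]'; python3 -c "
from h import *
for i in range(3):
  manip.snapshot('side');s=manip.sense();print(s['force'],s['force'][:2]@[.96,-.279],s['tcp_pos'])"
```

```text
t: 19.85
tcp_pos: [0.513, -0.0235, 0.2226]
tool_rot: [-0.6, 0.8, 0.002, -0.002]
force: [-8.2, -0.7, 6.1]
finger_gap: 0.0
[-8.36579696 -0.54542359  5.21286044] -7.878991900433537 [ 0.51293878 -0.02346336  0.22255832]
[-7.70029522 -1.15295541  5.20540461] -7.0706088552213755 [ 0.51293641 -0.02346708  0.22254701]
[-8.31105632 -0.35089986  5.41857843] -7.88071300469691 [ 0.51294964 -0.02345664  0.22254701]
```

The push is about 7.6 N, but there is a 5 N downward shear on the tab. I'll ease up a little in z while continuing.

```bash
python3 -m jog '[[[0.38,-0.11,0.15,0],[0.38,-0.11,0.15,0],[0.38,-0.11,0.15,0],[0.38,-0.11,0.15,0],[0.38,-0.11,0.15,0],[0.38,-0.11,0.15,0],[0.38,-0.11,0.1,0],[0,0,0,0]]]'; python3 -c "
from h import *
for i in range(3):
  manip.snapshot('side');s=manip.sense();print(s['force'],s['force'][:2]@[.96,-.279],s['tcp_pos'])"
```

```text
t: 21.0
tcp_pos: [0.5146, -0.0239, 0.223]
tool_rot: [-0.6, 0.8, 0.004, -0.003]
force: [-9.0, 0.1, 3.8]
finger_gap: 0.006
[-9.02149677e+00 -8.68660373e-03  3.70109079e+00] -8.658213341448196 [ 0.51466451 -0.02393223  0.22302035]
[-8.72539929  0.07907772  3.92453529] -8.398446001564952 [ 0.51464188 -0.02395609  0.22300752]
[-9.3528509  -0.23746965  4.1242021 ] -8.912482830162544 [ 0.5146716  -0.02394166  0.22303002]
```

```bash
python3 -m jog '[[[0.38,-0.11,0.15,0],[0.38,-0.11,0.15,0],[0.38,-0.11,0.15,0],[0.38,-0.11,0.15,0],[0.38,-0.11,0.15,0],[0.38,-0.11,0.15,0],[0.38,-0.11,0.1,0],[0,0,0,0]]]'; python3 -c "
from h import *
for i in range(3):
  manip.snapshot('side');s=manip.sense();print(s['force'],s['force'][:2]@[.96,-.279],s['tcp_pos'])"
```

```text
t: 22.15
tcp_pos: [0.5163, -0.0244, 0.2235]
tool_rot: [-0.6, 0.8, 0.005, -0.004]
force: [-10.8, 0.2, 2.3]
finger_gap: -0.001
[-10.44518805   0.21353121   2.52922031] -10.086955739549527 [ 0.51623819 -0.02438792  0.22347985]
[-10.90727727   1.09399349   2.84521514] -10.776210364021532 [ 0.5162404  -0.02438597  0.22349675]
[-9.83891     1.14786755  2.55511473] -9.765608640339456 [ 0.51625044 -0.02439322  0.22349327]
```

```bash
python3 -m jog '[[[0.48,-0.14,0.1,0],[0.48,-0.14,0.1,0],[0.48,-0.14,0.1,0],[0.48,-0.14,0.1,0],[0.48,-0.14,0.1,0],[0.48,-0.14,0.1,0],[0.48,-0.14,0.1,0],[0,0,0,0]]]'; python3 -c "
from h import *
for i in range(3):
  manip.snapshot('side');s=manip.sense();print(s['force'],s['force'][:2]@[.96,-.279],s['tcp_pos'])"
```

```text
t: 23.3
tcp_pos: [0.5178, -0.0247, 0.2236]
tool_rot: [-0.601, 0.8, 0.008, -0.006]
force: [-14.5, 0.6, 1.8]
finger_gap: -0.0
[-14.14244983   1.5855795    2.12527641] -14.019128523112851 [ 0.51776272 -0.02473677  0.2236189 ]
[-14.63365969   1.29738638   2.98642616] -14.410284100244787 [ 0.51775204 -0.02474875  0.22361853]
[-13.75663745   0.58900098   2.5571882 ] -13.370703224292104 [ 0.51776334 -0.02473799  0.22363906]
```

```bash
python3 -m jog '[[[0.4,-0.12,0.1,0],[0.4,-0.12,0.1,0],[0.4,-0.12,0.1,0],[0.4,-0.12,0.1,0],[0.4,-0.12,0.1,0],[0.4,-0.12,0.1,0],[0.4,-0.12,0.1,0],[0,0,0,0]]]'; python3 -c "
from h import *
for i in range(3):
  manip.snapshot('side');s=manip.sense();print(s['force'],s['force'][:2]@[.96,-.279],s['tcp_pos'])"
```

```text
t: 24.45
tcp_pos: [0.5191, -0.0251, 0.2237]
tool_rot: [-0.601, 0.799, 0.01, -0.008]
force: [-16.9, 2.4, 3.3]
finger_gap: 0.003
[-15.87830197   1.94873858   2.03312667] -15.78686795467758 [ 0.51912697 -0.0250488   0.223703  ]
[-15.73167455   2.25298839   1.71312688] -15.730991331029442 [ 0.51913217 -0.02510503  0.22369548]
[-16.44831107   1.58189719   1.88438119] -16.231727939474116 [ 0.51911076 -0.02507596  0.22370828]
```

```bash
python3 -m jog '[[[0.3,-0.09,0,0],[0.3,-0.09,0,0],[0.3,-0.09,0,0],[0.3,-0.09,0,0],[0,0,0,0],[0,0,0,0],[0,0,0,0],[0,0,0,0]]]'; python3 -c "
from h import *
for i in range(3):
  manip.snapshot('side');s=manip.sense();print(s['force'],s['force'][:2]@[.96,-.279],s['tcp_pos'])"
```

```text
t: 25.6
tcp_pos: [0.5198, -0.0253, 0.2237]
tool_rot: [-0.601, 0.799, 0.01, -0.008]
force: [-17.3, 2.6, 3.3]
finger_gap: -0.002
[-17.27205958   1.6620549    3.4849875 ] -17.044890516224914 [ 0.51984147 -0.02529147  0.22369187]
[-17.54881573   1.98036713   3.22445248] -17.399385526760025 [ 0.51980888 -0.02528706  0.22371352]
[-17.68204851   2.79537461   2.71623742] -17.754676082146165 [ 0.51983185 -0.02527407  0.22370766]
```

The push is 17.4 N, so the wedge is jammed. I'll retreat straight back, lift, and check.

```bash
python3 -m jog '[[[-3,0.87,0,0],[-4,1.16,0,0],[-5,1.45,0,0],[-6,1.74,0,0],[0,0,20,0],[0,0,40,0],[-5,10,50,0],[-5,10,50,0]]]'; python3 -m jog '[[[-5,40,20,0],[-5,40,0,0],[-5,40,0,0],[0,20,0,0],[0,0,0,0],[0,0,0,0],[0,0,0,0],[0,0,0,0]]]'; python3 -c "
from h import *
t=manip.snapshot('side');w=manip.snapshot('top');print(manip.sense()['force'])
W=np.zeros((480,800,3),np.uint8);W[:,:384]=cv2.resize(w[145:295,295:415],(384,480),interpolation=2)
W[:290,384:]=cv2.resize(t[220:325,270:440],(416,290),interpolation=2)
cv2.imwrite('pics/f6.png',cv2.cvtColor(W,cv2.COLOR_RGB2BGR))"
```

```text
t: 26.75
tcp_pos: [0.5002, -0.0025, 0.3884]
tool_rot: [-0.6, 0.8, -0.002, 0.002]
force: [0.9, -0.2, 0.0]
finger_gap: -0.001
t: 27.75
tcp_pos: [0.4846, 0.1368, 0.4061]
tool_rot: [-0.6, 0.8, -0.0, 0.0]
force: [1.3, 0.9, -0.3]
finger_gap: 0.001
[-0.04847499  0.9937237   0.11886481]
```

View pics/f6.png

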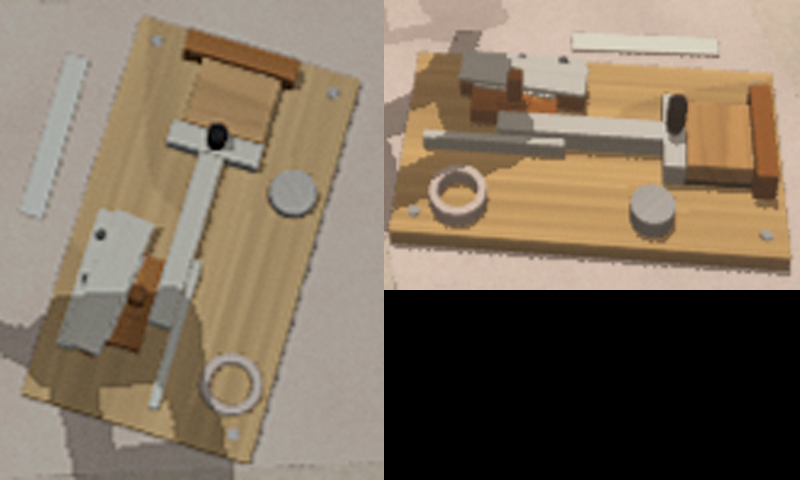

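The block sits square between the crosshead and the stop, the wedge is jammed in the lane with the tab at crop (137,293), and the tin and tape roll have not moved. The robot is clear, so I'm handing in.

```bash
python3 -c "
from station import manip
print(manip.sign_off())"
```

```text
the job is handed in; nothing more can be done
None
```

The block is clamped and the job was handed in at about 28 s, with the arm clear of everything. I pushed the bar home by its knob with shut fingers until the block sat square against the end stop. Only then did I push the wooden wedge forward by its tab until it jammed.

- **Bar:** the felt push settled at about 8 N (three readings of 7.2–8.9 N), inside the 6–12 N snug range. The wrist view showed no gap between the block and the stop.
- **Wedge:** the last three readings on the tab were 17.0–17.8 N, inside the 14–20 N range. At about 8 N the fingers were also bearing down on the tab with about 5 N, so I eased them up slightly. About 3 N of that was left at the end.
- **Final look:** the top and side views showed the block still square and the wedge still in place after release. The ink tin, tape roll and bone folder looked unmoved. The force reading was near zero.

No checks failed or disagreed. I did not tug the bar to test the jam after letting go. The other bystanders and the purple look-alike, well away from the arm's work, were not in the last crops.

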